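# Put the round cutters back in their box

## Task

Put the four round tin cutters back into their wooden box, each lying flat, right way up, in the well made for its size: the largest cutter in the largest well, down to the smallest in the smallest well. The star cutter and the spool of tape do not belong in the box: leave them where they lie.

Things in the scene. Friction and masses are not known exactly. Their poses are not given: they have to be found in the camera images.
- round_62: round plain tin cutter, an open ring of 62 mm outer diameter and 22 mm height (the largest of the set of four), lying flat on the table among the other things; about 30 g; origin at the centre of its underside, z up; its yaw has no meaning. Grip it across its outside
- round_50: round plain tin cutter, an open ring of 50 mm outer diameter and 22 mm height (the second largest of the set of four), lying flat on the table among the other things; about 30 g; origin at the centre of its underside, z up; its yaw has no meaning. Grip it across its outside
- round_38: round plain tin cutter, an open ring of 38 mm outer diameter and 22 mm height (the second smallest of the set of four), lying flat on the table among the other things; about 30 g; origin at the centre of its underside, z up; its yaw has no meaning. Grip it across its outside
- round_26: round plain tin cutter, an open ring of 26 mm outer diameter and 22 mm height (the smallest of the set of four), lying flat on the table among the other things; about 30 g; origin at the centre of its underside, z up; its yaw has no meaning. Grip it across its outside
- block_80: light wooden block 92 x 92 x 10 mm with a round grey-lined well (80 mm wide, 7 mm deep) in the middle of its top, for the 62 mm cutter. Fixed, with the other blocks two by two in any order, in a dark wooden box (198 x 198 mm, rim 15 mm above the table). Origin: centre of its underside, 4 mm above the table; x, y along its sides, z up; the well's floor is at z = 3 mm, the top at 10 mm
- block_68: light wooden block 92 x 92 x 10 mm with a round grey-lined well (68 mm wide, 7 mm deep) in the middle of its top, for the 50 mm cutter. Fixed, with the other blocks two by two in any order, in a dark wooden box (198 x 198 mm, rim 15 mm above the table). Origin: centre of its underside, 4 mm above the table; x, y along its sides, z up; the well's floor is at z = 3 mm, the top at 10 mm
- block_56: light wooden block 92 x 92 x 10 mm with a round grey-lined well (56 mm wide, 7 mm deep) in the middle of its top, for the 38 mm cutter. Fixed, with the other blocks two by two in any order, in a dark wooden box (198 x 198 mm, rim 15 mm above the table). Origin: centre of its underside, 4 mm above the table; x, y along its sides, z up; the well's floor is at z = 3 mm, the top at 10 mm
- block_44: light wooden block 92 x 92 x 10 mm with a round grey-lined well (44 mm wide, 7 mm deep) in the middle of its top, for the 26 mm cutter. Fixed, with the other blocks two by two in any order, in a dark wooden box (198 x 198 mm, rim 15 mm above the table). Origin: centre of its underside, 4 mm above the table; x, y along its sides, z up; the well's floor is at z = 3 mm, the top at 10 mm
- star_cutter: star-shaped tin cutter, about 62 x 60 x 23 mm, lying flat among the round ones; does not belong to the set, to be left where it is; origin at the centre of its underside, z up
- spool: white spool of ribbon tape, 58 mm diameter and 18 mm high, lying flat among the cutters; does not belong to the set, to be left where it is; origin at the centre of its underside, z up
Things that resemble listed ones, but are neither listed nor needed, are in the scene too. Leave any blue look-alike of the round_38 alone.

How it is judged:
By the outcome, as a careful person would: the job done as asked, in the order asked, and still so for the second after the job is handed in, with the robot touching nothing.
It also fails if it takes over 112 s, if anything falls off the work surface, if the arm or the gripper's body presses on something with over 40 N, if the wrist force passes 120 N, or if a joint passes its speed limit or range.

## Robot

A 6-joint arm with a two-finger parallel gripper is mounted at the origin on a cart in front of the work surface, level with it; the furniture and walls round the work are solid. World frame = base frame: x ahead of the robot, y to its left, z up, the work surface at z = 0. Lengths are in m, angles in rad, forces in N, time in s.
With the tool pointing down it reaches from about 0.325 to 0.875 m from the base axis. Payload 4.4 kg.
Tool frame: the origin (TCP) lies at the centre of the arm's flange, where the gripper is bolted on; the fingertips stand 173 mm ahead of it and the grasp point (between the pads) lies 155 mm ahead of it; z points along the fingers, y is the line along which they close (so a half turn about z gives the same grasp; the last joint's range is limited). The gripper opens to 85 mm and grips with 20 to 120 N. Pads are 22 mm wide; open, the fingers measure 114 mm over their backs; the gripper's body (76 mm by 85 mm) begins 54 mm behind the grasp point. The pads swing forward as they close: fully open they stand 13 mm farther back than shut.
Start: joints at [-0.15, 0.207, 1.542, -0, 1.393, -0.15], TCP at [0.575, -0, 0.405] pointing down, gripper open.
Joint ranges: [-2.73, 2.73], [-0.86, 2.22], [0.23, 2.46], [-1.11, 4.25], [0.08, 2.63], [-2.82, 2.82]. Speed limits (rad/s): [2.79, 2.79, 3.14, 3.14, 3.14, 3.14].

## Interface

Orientations are given as a 3x3 rotation matrix whose columns are the frame's x, y, z axes.
In Python, from station import sensors, vision, ctrl gives the robot as it stands. The module is installed in compiled form; this text tells all that it offers.
- The arm moves only by the tool step_arm, never from a script. Its arguments are lists of equal length, an entry for each row: "delta_pos": the shift along the tool's x, y, z each as a share of 0.5 m, from -1 to 1, a list of three; "angular": the turn, a rotation vector about the tool's x, y, z each as a share of pi/2 rad, from -1 to 1, a list of three; "fingers": the closure, from 0 (fully open) to 1 (shut). In form: {"delta_pos": [[dx, dy, dz], ...], "angular": [[ax, ay, az], ...], "fingers": [fingers, ...]}. A call has 1 to 20 rows; each row shifts and turns the commanded pose from where the row before left it, along the tool's axes as they then stand; what a row does not reach is not made up. A row lasts 1/8 s, in which the tool goes at most 62.5 mm and 10.7 degrees, less where a joint would pass 70% of its speed; a pose out of reach is approached as far as the arm can. A call with a number of a shift or a turn outside -1 to 1 is refused whole. A call with a gripper value outside its range is refused whole. The fingers move at their own pace and stop on an object; the grip force is fixed at half the most. Time passes only in rows, so rows that do not move let the fingers close. It gives the time, the measured TCP pose, the force, the opening and the grip force at its end, in the units of the state.
- sensors.observe(): the state, without advancing time (a new reading comes with each control period).
- vision.camera(name): name is "scene" or "side" or "wrist"; returns a dict with "image" (384x512x3 uint8, red, green, blue), "K" (3x3 intrinsics, pixels), "cam_to_world" (4x4, takes a point from camera to world coordinates). Camera axes: x right, y down, z forward; pixel columns grow to the right and rows downward; lengths in m; the calibration is good to about 2 mm. A picture is of the moment at which its call begins. There is no depth.
- ctrl.finish_job(): hands the job in; it is judged then, once.
The state is a dict: "t": time; "qpos": joint angles; "joint_velocities": joint speeds; "joint_torque": joint torques, N m; "position": TCP position; "tcp_rot": TCP orientation; "wrist_force": force on the tool from outside, world axes, zero at the start; "torque": the same for the moment, N m; "gripper_width": finger opening in m; "grip_force": force on a finger pad.
Only numpy, scipy, OpenCV 4.12 (cv2) and the standard library are available. Lean on these libraries where they do the work, as an engineer would, in place of code of your own. Each camera call takes 0.05 s, during which the arm holds its last target. There are 200 camera calls.

## Working session

There is one attempt and no reset: what is moved stays moved. The work goes in short steps, Python scripts to look and compute and a tool call to move; the robot and the scene stay as the last step left them, time stands still between calls to the robot, and variables do not carry over. Pictures are saved under pics/ and viewed, at most 14 in all, crops included, and the job is handed in when it is done.

Besides the shell and the picture viewer there is one more tool, called after "Call:" as name(argument=value, ...) on one line, values as JSON. step_arm: Moves the arm, as the interface text tells. Shift numbers are shares of 0.5 m and turn numbers shares of pi/2 rad, none past 1 either way. Its arguments: {"type":"object","properties":{"delta_pos":{"type":"array"},"angular":{"type":"array"},"fingers":{"type":"array"}},"required":["delta_pos","angular","fingers"]}

```bash
mkdir -p pics; ls; python3 - <<'E'
from station import sensors, vision
import cv2,numpy as np
s=sensors.observe(); print(s['t'],s['position'],s['tcp_rot'],s['gripper_width'])
for n in ['scene','side','wrist']:
    c=vision.camera(n); cv2.imwrite(f'pics/{n}0.png',c['image'][:,:,::-1]); np.savez(f'pics/{n}0.npz',**c)
    print(n,c['K'].round(1).tolist(),c['cam_to_world'].round(3).tolist())
E
```

```text
pics
0.0 [5.74632990e-01 5.48890737e-05 4.03478761e-01] [[ 9.66589017e-06  9.99997325e-01 -2.31284447e-03]
 [ 9.99999924e-01 -8.76734822e-06  3.88510633e-04]
 [ 3.88489316e-04 -2.31284806e-03 -9.99997250e-01]] 0.0848479209357364
scene [[410.5, 0.0, 257.3], [0.0, 410.5, 192.2], [0.0, 0.0, 1.0]] [[0.832, -0.213, 0.512, 0.084], [-0.554, -0.358, 0.751, -0.633], [0.023, -0.909, -0.416, 0.423], [0.0, 0.0, 0.0, 1.0]]
side [[391.0, 0.0, 252.6], [0.0, 391.0, 189.2], [0.0, 0.0, 1.0]] [[-0.807, -0.334, 0.487, 0.086], [-0.59, 0.43, -0.683, 0.612], [0.019, -0.839, -0.544, 0.519], [0.0, 0.0, 0.0, 1.0]]
wrist [[299.1, 0.0, 253.8], [0.0, 299.1, 192.4], [0.0, 0.0, 1.0]] [[1.0, 0.001, -0.002, 0.575], [0.0, -0.965, -0.262, 0.067], [-0.003, 0.262, -0.965, 0.373], [0.0, 0.0, 0.0, 1.0]]
```

View pics/scene0.png

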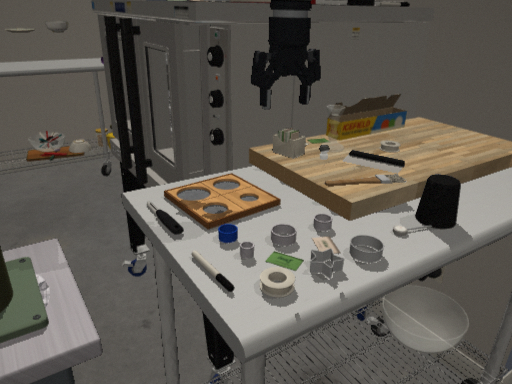

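View pics/side0.png

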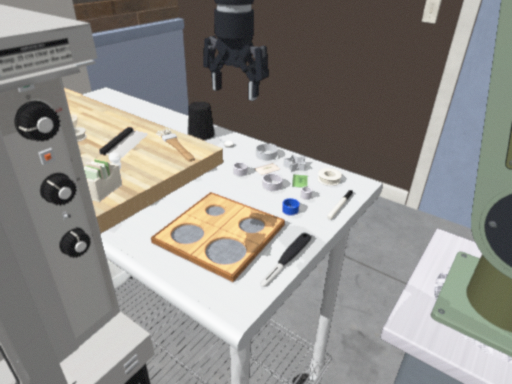

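View pics/wrist0.png

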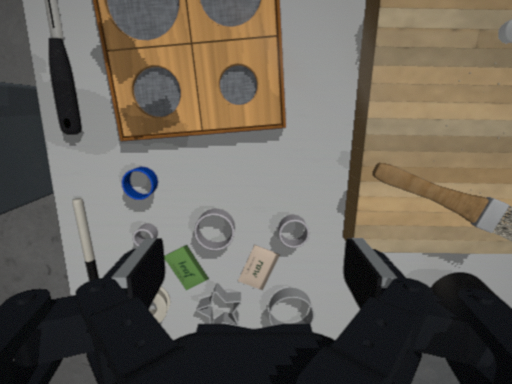

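The wrist picture shows the wells: 80 at (145,5), 68 at (230,3), 56 at (157,90) and 44 at (238,84). The rings are 62 at (290,308), 50 at (213,230), 38 at (292,231) and 26 at (145,236). The blue look-alike is at (140,183), the star at (217,305) and the spool at (158,303). I'll take two more wrist viewpoints to triangulate.

Call:
step_arm(delta_pos=[[-0.1, 0, 0], [-0.1, 0, 0], [-0.1, 0, 0], [0, 0, 0], [0, 0, 0], [0, 0, 0]], angular=[[0, 0, 0], [0, 0, 0], [0, 0, 0], [0, 0, 0], [0, 0, 0], [0, 0, 0]], fingers=[0, 0, 0, 0, 0, 0])

```text
t: 0.9
position: [0.575, -0.1488, 0.4045]
tcp_rot: [[-0.002, 1.0, -0.0], [1.0, 0.002, 0.001], [0.001, -0.0, -1.0]]
wrist_force: [0.0, -0.1, 0.3]
gripper_width: 0.0855
grip_force: 0.0
```

```bash
cat > h.py <<'E'
from station import sensors, vision
import cv2,numpy as np
def snap(tag,n='wrist'):
    c=vision.camera(n); cv2.imwrite(f'pics/{tag}.png',c['image'][:,:,::-1]); np.savez(f'pics/{tag}.npz',**c)
    s=sensors.observe(); print(tag,s['t'],np.round(s['position'],4),np.round(s['qpos'],2)); return c
E
python3 -c "
from h import *
snap('w1')"
```

```text
w1 0.95 [ 0.575  -0.1487  0.4046] [-0.4   0.25  1.49  0.    1.4  -0.4 ]
```

Call:
step_arm(delta_pos=[[0.1, 0, 0], [0.1, 0, 0], [0.1, 0, 0], [0.1, 0, 0], [0.1, 0, 0], [0, 0, 0], [0, 0, 0], [0, 0, 0]], angular=[[0, 0, 0], [0, 0, 0], [0, 0, 0], [0, 0, 0], [0, 0, 0], [0, 0, 0], [0, 0, 0], [0, 0, 0]], fingers=[0, 0, 0, 0, 0, 0, 0, 0])

```text
t: 1.95
position: [0.575, 0.0993, 0.4047]
tcp_rot: [[0.001, 1.0, -0.0], [1.0, -0.001, -0.0], [-0.0, -0.0, -1.0]]
wrist_force: [0.1, -0.2, -1.0]
gripper_width: 0.0858
grip_force: 0.0
```

```bash
python3 -c "
from h import *
snap('w2')"
```

```text
w2 2.0 [0.5751 0.099  0.4047] [ 0.02  0.22  1.52 -0.    1.4   0.02]
```

View pics/w1.png

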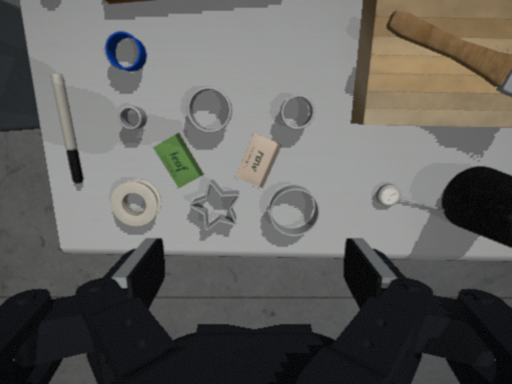

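View pics/w2.png

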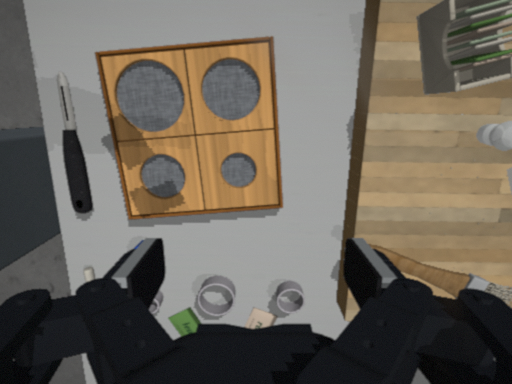

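w1 shows the rings: 26 at (132,117), 50 at (209,109), 38 at (296,112), 62 at (292,210). Distractors there are the blue ring (126,51), star (215,205) and spool (135,203). w2 shows the wells: 80 at (150,95), 68 at (231,89), 56 at (163,176), 44 at (238,170). Next I'll fit circles of known radius to the edges, jointly over the views and with height left free.

```bash
cat > fit.py <<'E'
from h import *
from scipy.optimize import minimize
D={}
def load(t):
    if t not in D:
        c=dict(np.load(f'pics/{t}.npz')); g=cv2.GaussianBlur(cv2.cvtColor(cv2.resize(c['image'],None,fx=2,fy=2,interpolation=cv2.INTER_CUBIC),cv2.COLOR_RGB2GRAY),(0,0),1.5)
        e=cv2.Canny(g,25,60); c['dt']=cv2.distanceTransform(255-e,cv2.DIST_L2,5)/2; D[t]=c
    return D[t]
def proj(c,P):
    T=np.linalg.inv(c['cam_to_world']); q=(P@T[:3,:3].T+T[:3,3])@c['K'].T; return q[:,:2]/q[:,2:]
def ray(c,u,z):
    d=c['cam_to_world'][:3,:3]@np.linalg.inv(c['K'])@[*u,1]; o=c['cam_to_world'][:3,3]; return o+d*(z-o[2])/d[2]
A=np.linspace(0,2*np.pi,90,endpoint=False)
def fit(tags,x0,r,h):
    """rim circle radius r at height z (and, if h, its foot circle h below)"""
    def cost(p,tr=4):
        s=0
        for t in tags:
            c=load(t)
            for k in ([0,h] if h else [0]):
                u=proj(c,np.c_[p[0]+r*np.cos(A),p[1]+r*np.sin(A),np.full(90,p[2]-k)])*2+.5
                d=cv2.remap(c['dt'],u[:,:1].astype('f4'),u[:,1:].astype('f4'),cv2.INTER_LINEAR,borderValue=9)
                s+=np.minimum(d,tr).mean()*(1 if k==0 else .4)
        return s/len(tags)
    g=[(cost(x0+np.array([a,b,c]),8),a,b,c) for a in np.arange(-.012,.013,.002) for b in np.arange(-.012,.013,.002) for c in (-.008,-.004,0,.004,.008)]
    b=min(g); m=minimize(cost,x0+np.array(b[1:]),method='Nelder-Mead',options=dict(initial_simplex=(x0+np.array(b[1:]))+np.vstack([np.zeros(3),np.diag([.002,.002,.004])])))
    return m.x.round(4),round(m.fun,2)
E
python3 - <<'E'
from fit import *
for n,u,d in [('62',(292,205),62),('50',(209,107),50),('38',(296,112),38),('26',(132,115),26),('blue',(126,50),38)]:
    x0=ray(load('w1'),u,.02)
    for tags in (['w1','wrist0'],['w1','wrist0','scene0','side0'],['w1']): print(n,x0.round(3),tags,*fit(tags,x0,d/2000,.022))
for n,u in [('80',(150,95)),('68',(231,89)),('56',(163,176)),('44',(238,170))]:
    x0=ray(load('w2'),u,.014)
    for tags in (['w2','wrist0'],['w2','side0','scene0'],['w2']): print(n,x0.round(3),tags,*fit(tags,x0,int(n)/2000,0))
c=load('w1'); print('star',ray(c,(215,205),.02),'spool',ray(c,(135,203),.018), 'board', ray(c,(354,120),0),ray(c,(367,120),.03),'table edge',ray(c,(200,250),0),ray(c,(30,100),0))
E
```

```text
62 [ 0.623 -0.194  0.02 ] ['w1', 'wrist0'] [ 0.6253 -0.2048  0.019 ] 1.4
62 [ 0.623 -0.194  0.02 ] ['w1', 'wrist0', 'scene0', 'side0'] [ 0.6247 -0.2039  0.0215] 1.15
62 [ 0.623 -0.194  0.02 ] ['w1'] [ 0.6257 -0.2059  0.0143] 0.64
50 [ 0.524 -0.078  0.02 ] ['w1', 'wrist0'] [ 0.5236 -0.0818  0.0129] 0.93
50 [ 0.524 -0.078  0.02 ] ['w1', 'wrist0', 'scene0', 'side0'] [ 0.524  -0.0815  0.0195] 1.0
50 [ 0.524 -0.078  0.02 ] ['w1'] [ 0.5228 -0.0813  0.0064] 0.82
38 [ 0.623 -0.083  0.02 ] ['w1', 'wrist0'] [ 0.6251 -0.0838  0.0147] 0.97
38 [ 0.623 -0.083  0.02 ] ['w1', 'wrist0', 'scene0', 'side0'] [ 0.6245 -0.083   0.0196] 1.03
38 [ 0.623 -0.083  0.02 ] ['w1'] [ 0.6275 -0.0829 -0.0038] 0.59
26 [ 0.435 -0.087  0.02 ] ['w1', 'wrist0'] [ 0.433  -0.0904  0.0184] 1.17
26 [ 0.435 -0.087  0.02 ] ['w1', 'wrist0', 'scene0', 'side0'] [ 0.433  -0.0898  0.0196] 1.08
26 [ 0.435 -0.087  0.02 ] ['w1'] [ 0.4193 -0.0906 -0.0151] 0.53
blue [ 0.436 -0.018  0.02 ] ['w1', 'wrist0'] [ 0.4321 -0.0188  0.0202] 0.93
blue [ 0.436 -0.018  0.02 ] ['w1', 'wrist0', 'scene0', 'side0'] [ 0.4323 -0.019   0.0208] 1.18
blue [ 
[... 426 characters left out ...]
14] ['w2'] [0.5489 0.1899 0.0151] 0.22
56 [0.464 0.089 0.014] ['w2', 'wrist0'] [0.4631 0.0884 0.0157] 0.31
56 [0.464 0.089 0.014] ['w2', 'side0', 'scene0'] [0.4621 0.0876 0.0134] 0.45
56 [0.464 0.089 0.014] ['w2'] [0.4636 0.0888 0.0173] 0.21
44 [0.556 0.096 0.014] ['w2', 'wrist0'] [0.5564 0.0962 0.0156] 0.19
44 [0.556 0.096 0.014] ['w2', 'side0', 'scene0'] [0.5561 0.0957 0.0131] 0.26
44 [0.556 0.096 0.014] ['w2'] [0.5564 0.0964 0.0167] 0.18
star [ 0.52726421 -0.19455255  0.02      ] spool [ 0.42732134 -0.19280283  0.018     ] board [ 0.69710219 -0.09213275  0.        ] [ 0.70190081 -0.091294    0.03      ] table edge [ 0.50194447 -0.2655031   0.        ] [ 0.30725573 -0.06964614  0.        ]
```

```bash
python3 - <<'E'
from fit import *
for t in ('scene0','side0'):
    c=load(t)
    for L in (.160,.173,.186): print(t,L,proj(c,np.array([[.575-.046,0,.4035-L],[.575+.046,0,.4035-L]])).round(0).tolist())
a=cv2.resize(load('scene0')['image'][40:130,230:340],None,fx=4,fy=4)
b=cv2.resize(load('side0')['image'][40:130,180:290],None,fx=4,fy=4)
cv2.imwrite('pics/tips.png',np.vstack([a,b])[:,:,::-1][:, :])
im=np.hstack([a,b])[:,:, ::-1]; cv2.imwrite('pics/tips.png',cv2.resize(im,(800,327)))
E
```

```text
scene0 0.16 [[266.0, 108.0], [303.0, 103.0]]
scene0 0.173 [[265.0, 115.0], [303.0, 110.0]]
scene0 0.186 [[265.0, 122.0], [302.0, 116.0]]
side0 0.16 [[252.0, 99.0], [217.0, 90.0]]
side0 0.173 [[252.0, 105.0], [217.0, 96.0]]
side0 0.186 [[252.0, 112.0], [217.0, 101.0]]
```

View pics/tips.png

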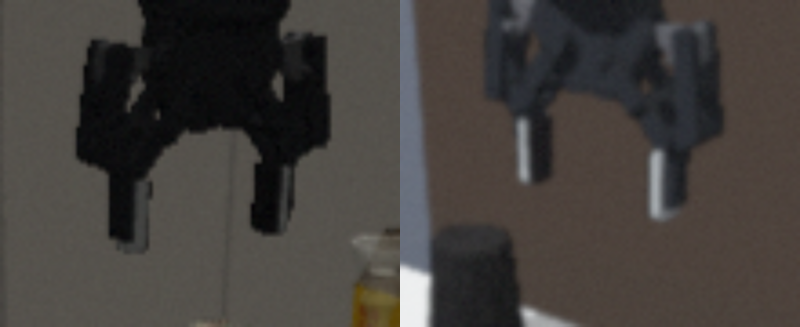

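Scene and side put the open fingertips 160 mm ahead of the TCP: scene (267,109) and (304,104), side (252,100) and (217,90). So the 173 mm figure is for the shut gripper. I'll grip with the tips about 10 mm above the table, to clear the block tops when placing. Going above round_62 first.

Call:
step_arm(delta_pos=[[-0.076, 0.0125, 0.036], [-0.076, 0.0125, 0.036], [-0.076, 0.0125, 0.036], [-0.076, 0.0125, 0.036], [-0.076, 0.0125, 0.036], [-0.076, 0.0125, 0.036], [-0.076, 0.0125, 0.036], [-0.076, 0.0125, 0.036], [0, 0, 0], [0, 0, 0], [0, 0, 0]], angular=[[0, 0, 0], [0, 0, 0], [0, 0, 0], [0, 0, 0], [0, 0, 0], [0, 0, 0], [0, 0, 0], [0, 0, 0], [0, 0, 0], [0, 0, 0], [0, 0, 0]], fingers=[0, 0, 0, 0, 0, 0, 0, 0, 0, 0, 0])

```text
t: 3.38
position: [0.6251, -0.2033, 0.2615]
tcp_rot: [[-0.001, 1.0, 0.001], [1.0, 0.001, -0.0], [-0.0, 0.001, -1.0]]
wrist_force: [-0.7, -0.0, -0.1]
gripper_width: 0.0857
grip_force: 0.0
```

```bash
python3 - <<'E'
from fit import *
snap('a62'); load('a62')
print(fit(['a62','w1','wrist0','scene0','side0'],np.array([.6247,-.2039,.0215]),.031,.022), fit(['a62','w1'],np.array([.6247,-.2039,.0215]),.031,.022))
E
```

```text
a62 3.425 [ 0.6252 -0.2031  0.2616] [-0.45  0.51  1.44  0.    1.18 -0.45]
(array([ 0.6251, -0.2037,  0.0212]), np.float64(1.23)) (array([ 0.6259, -0.2072,  0.0091]), np.float64(0.59))
```

View pics/a62.png

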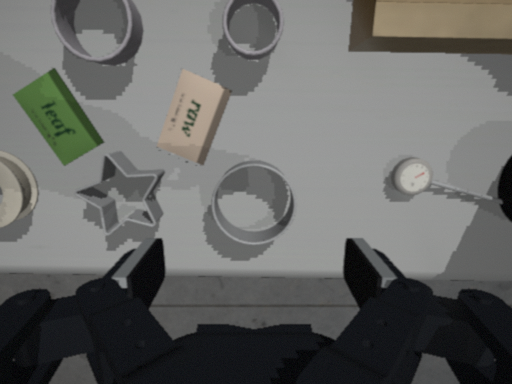

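Round_62 sits centred between the fingers at (253,203), and the star at (125,190) is clear. Going down to TCP z 0.176 and closing.

Call:
step_arm(delta_pos=[[0, 0, 0.043], [0, 0, 0.043], [0, 0, 0.043], [0, 0, 0.042], [0, 0, 0], [0, 0, 0], [0, 0, 0], [0, 0, 0], [0, 0, 0], [0, 0, 0], [0, 0, 0], [0, 0, 0], [0, 0, 0]], angular=[[0, 0, 0], [0, 0, 0], [0, 0, 0], [0, 0, 0], [0, 0, 0], [0, 0, 0], [0, 0, 0], [0, 0, 0], [0, 0, 0], [0, 0, 0], [0, 0, 0], [0, 0, 0], [0, 0, 0]], fingers=[0, 0, 0, 0, 0, 0, 1, 1, 1, 1, 1, 1, 1])

```text
t: 5.05
position: [0.626, -0.2045, 0.1771]
tcp_rot: [[-0.0, 1.0, 0.003], [1.0, 0.0, -0.002], [-0.002, 0.003, -1.0]]
wrist_force: [0.0, 0.2, 5.7]
gripper_width: 0.058
grip_force: 64.4
```

```bash
python3 - <<'E'
from fit import *
c=snap('g62s','side')
for L in (.16,.165,.17): print(L,proj(c,np.array([[.625-.035,-.203,.176-L],[.625+.035,-.203,.176-L]])).round(1).tolist())
a=cv2.resize(c['image'][100:200,200:340],None,fx=5,fy=5,interpolation=cv2.INTER_CUBIC)
cv2.imwrite('pics/g62.png',a[:,:,::-1])
E
```

```text
g62s 5.1 [ 0.6259 -0.2044  0.1771] [-0.45  0.63  1.47 -0.    1.04 -0.45]
0.16 [[276.1, 153.9], [255.5, 146.8]]
0.165 [[276.0, 155.5], [255.4, 148.4]]
0.17 [[275.9, 157.1], [255.4, 149.9]]
```

View pics/g62.png

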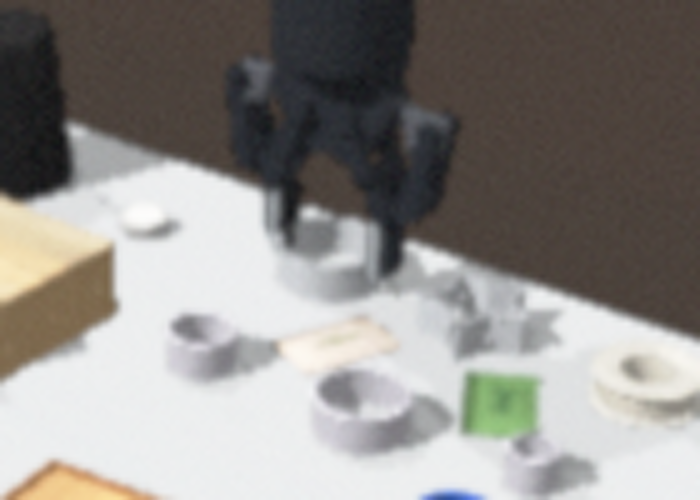

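```bash
python3 - <<'E'
from fit import *
c=snap('g62w')
E
```

```text
g62w 5.15 [ 0.626  -0.2045  0.1771] [-0.45  0.63  1.47 -0.    1.04 -0.45]
```

View pics/g62w.png

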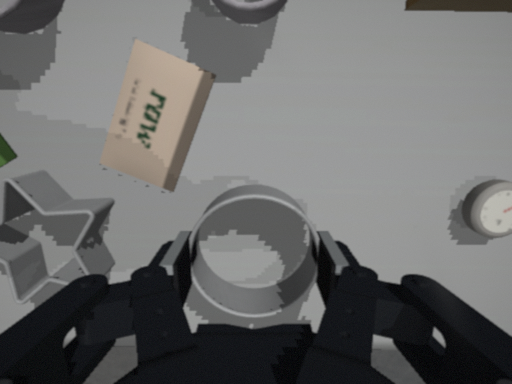

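The picture shows round_62 held across its diameter, pads at (183,262) and (325,262), ring centre at (253,250). Lifting and carrying it to above the 80 mm well.

Call:
step_arm(delta_pos=[[0, 0, -0.04], [0, 0, -0.05], [0, 0, -0.08], [0.0774, -0.0342, 0], [0.0774, -0.0342, 0], [0.0774, -0.0342, 0], [0.0774, -0.0342, 0], [0.0774, -0.0342, 0], [0.0774, -0.0342, 0], [0.0774, -0.0342, 0], [0.0774, -0.0342, 0], [0.0774, -0.0342, 0], [0.0774, -0.0342, 0], [0, 0, 0], [0, 0, 0], [0, 0, 0]], angular=[[0, 0, 0], [0, 0, 0], [0, 0, 0], [0, 0, 0], [0, 0, 0], [0, 0, 0], [0, 0, 0], [0, 0, 0], [0, 0, 0], [0, 0, 0], [0, 0, 0], [0, 0, 0], [0, 0, 0], [0, 0, 0], [0, 0, 0], [0, 0, 0]], fingers=[1, 1, 1, 1, 1, 1, 1, 1, 1, 1, 1, 1, 1, 1, 1, 1])

```text
t: 7.15
position: [0.4545, 0.1822, 0.2605]
tcp_rot: [[0.001, 1.0, 0.001], [1.0, -0.001, -0.0], [-0.0, 0.001, -1.0]]
wrist_force: [0.4, -0.5, -0.3]
gripper_width: 0.0582
grip_force: 64.2
```

```bash
python3 - <<'E'
from fit import *
c=snap('c62'); s=sensors.observe(); print(s['gripper_width'],s['grip_force'],s['wrist_force'])
E
```

```text
c62 7.2 [0.4545 0.1821 0.2604] [ 0.2   0.2   1.88 -0.    1.06  0.21]
0.05760964309072087 64.1697821393609 [-0.41878378  0.36423543  0.21070316]
```

View pics/c62.png

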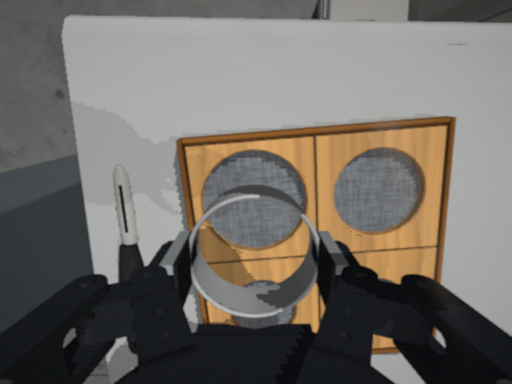

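Round_62 is still held, centre at (253,255), above the 80 mm well. Lowering, releasing and rising.

Call:
step_arm(delta_pos=[[0, 0, 0.04], [0, 0, 0.04], [0, 0, 0.04], [0, 0, 0.02], [0, 0, 0.01], [0, 0, 0], [0, 0, 0], [0, 0, 0], [0, 0, 0]], angular=[[0, 0, 0], [0, 0, 0], [0, 0, 0], [0, 0, 0], [0, 0, 0], [0, 0, 0], [0, 0, 0], [0, 0, 0], [0, 0, 0]], fingers=[1, 1, 1, 1, 1, 1, 1, 1, 1])

```text
t: 8.32
position: [0.4541, 0.1831, 0.1856]
tcp_rot: [[-0.0, 1.0, 0.001], [1.0, 0.0, 0.0], [0.0, 0.001, -1.0]]
wrist_force: [0.6, 0.4, -0.1]
gripper_width: 0.0579
grip_force: 64.2
```

Call:
step_arm(delta_pos=[[0, 0, 0], [0, 0, 0], [0, 0, 0], [0, 0, 0], [0, 0, 0], [0, 0, -0.04], [0, 0, -0.06], [0, 0, -0.06], [0, 0, 0], [0, 0, 0]], angular=[[0, 0, 0], [0, 0, 0], [0, 0, 0], [0, 0, 0], [0, 0, 0], [0, 0, 0], [0, 0, 0], [0, 0, 0], [0, 0, 0], [0, 0, 0]], fingers=[0.15, 0.15, 0.15, 0.15, 0.15, 0.15, 0.15, 0.15, 0.15, 0.15])

```text
t: 9.57
position: [0.4535, 0.1829, 0.2645]
tcp_rot: [[-0.0, 1.0, -0.001], [1.0, 0.0, -0.0], [-0.0, -0.001, -1.0]]
wrist_force: [-0.2, -0.6, 0.5]
gripper_width: 0.0726
grip_force: 0.0
```

```bash
python3 - <<'E'
from fit import *
snap('p62'); snap('p62s','side')
print(fit(['p62','p62s'],np.array([.4535,.183,.029]),.031,.022),fit(['p62s'],np.array([.4535,.183,.029]),.031,.022))
E
```

```text
p62 9.625 [0.4533 0.1828 0.264 ] [0.21 0.2  1.88 0.   1.07 0.21]
p62s 9.675 [0.4532 0.1828 0.2637] [ 0.21  0.2   1.88 -0.    1.07  0.21]
(array([0.4545, 0.1818, 0.0259]), np.float64(1.05)) (array([0.4712, 0.1612, 0.0036]), np.float64(0.75))
```

Call:
step_arm(delta_pos=[[-0.0755, 0.02, 0], [-0.0755, 0.02, 0], [-0.0755, 0.02, 0], [-0.0755, 0.02, 0], [-0.0755, 0.02, 0], [-0.0755, 0.02, 0], [-0.076, 0.02, 0], [0, 0, 0], [0, 0, 0], [0, 0, 0]], angular=[[0, 0, 0], [0, 0, 0], [0, 0, 0], [0, 0, 0], [0, 0, 0], [0, 0, 0], [0, 0, 0], [0, 0, 0], [0, 0, 0], [0, 0, 0]], fingers=[0.15, 0.15, 0.15, 0.15, 0.15, 0.15, 0.15, 0.15, 0.15, 0.15])

```text
t: 10.92
position: [0.5234, -0.0804, 0.2645]
tcp_rot: [[-0.001, 1.0, -0.002], [1.0, 0.001, 0.001], [0.001, -0.002, -1.0]]
wrist_force: [0.2, 0.6, -0.6]
gripper_width: 0.0726
grip_force: 0.0
```

```bash
python3 - <<'E'
from fit import *
snap('a50')
x=np.array([.524,-.0815,.0205])
print(fit(['a50','w1','wrist0','scene0','side0'],x,.025,.022),fit(['a50','w1'],x,.025,.022))
a=load('p62s')['image'][170:290,130:310]; b=load('a50')['image']
cv2.imwrite('pics/m1.png',np.hstack([cv2.resize(a,(400,267),interpolation=cv2.INTER_CUBIC),cv2.resize(b,(356,267))])[:,:,::-1])
E
```

```text
a50 10.975 [ 0.5235 -0.0804  0.2647] [-0.32  0.27  1.78  0.    1.09 -0.32]
(array([ 0.5239, -0.081 ,  0.0194]), np.float64(1.06)) (array([ 0.5238, -0.0818,  0.012 ]), np.float64(0.8))
```

View pics/m1.png

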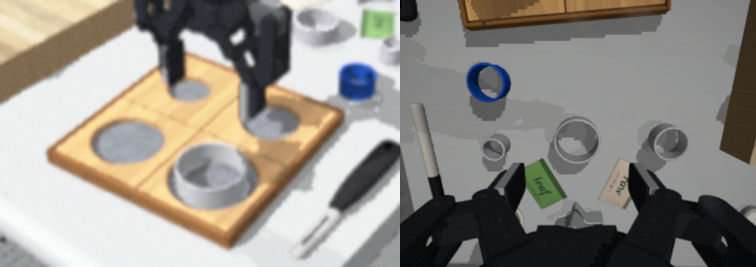

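The left half shows round_62 lying flat in the 80 mm well. The right half shows round_50 centred between the fingers. Grasping it.

Call:
step_arm(delta_pos=[[0, 0, 0.043], [0, 0, 0.043], [0, 0, 0.043], [0, 0, 0.044], [0, 0, 0], [0, 0, 0], [0, 0, 0], [0, 0, 0], [0, 0, 0], [0, 0, 0], [0, 0, 0], [0, 0, 0]], angular=[[0, 0, 0], [0, 0, 0], [0, 0, 0], [0, 0, 0], [0, 0, 0], [0, 0, 0], [0, 0, 0], [0, 0, 0], [0, 0, 0], [0, 0, 0], [0, 0, 0], [0, 0, 0]], fingers=[0.15, 0.15, 0.15, 0.15, 0.15, 0.15, 1, 1, 1, 1, 1, 1])

```text
t: 12.48
position: [0.5248, -0.0817, 0.1806]
tcp_rot: [[-0.0, 1.0, 0.003], [1.0, 0.0, -0.001], [-0.001, 0.003, -1.0]]
wrist_force: [-1.1, 1.5, 5.0]
gripper_width: 0.0473
grip_force: 60.8
```

Call:
step_arm(delta_pos=[[0, 0, -0.04], [0, 0, -0.05], [0, 0, -0.08], [0.0773, 0.0072, 0], [0.0773, 0.0072, 0], [0.0773, 0.0072, 0], [0.0773, 0.0072, 0], [0.0773, 0.0072, 0], [0.0773, 0.0072, 0], [0.0773, 0.0072, 0], [0, 0, 0], [0, 0, 0], [0, 0, 0]], angular=[[0, 0, 0], [0, 0, 0], [0, 0, 0], [0, 0, 0], [0, 0, 0], [0, 0, 0], [0, 0, 0], [0, 0, 0], [0, 0, 0], [0, 0, 0], [0, 0, 0], [0, 0, 0], [0, 0, 0]], fingers=[1, 1, 1, 1, 1, 1, 1, 1, 1, 1, 1, 1, 1])

```text
t: 14.1
position: [0.5492, 0.188, 0.2638]
tcp_rot: [[0.001, 1.0, -0.0], [1.0, -0.001, -0.0], [-0.0, -0.0, -1.0]]
wrist_force: [0.3, 0.1, -1.3]
gripper_width: 0.0474
grip_force: 61.8
```

Call:
step_arm(delta_pos=[[0.003, 0, 0.04], [0, 0, 0.04], [0, 0, 0.04], [0, 0, 0.02], [0, 0, 0.01], [0, 0, 0], [0, 0, 0], [0, 0, 0]], angular=[[0, 0, 0], [0, 0, 0], [0, 0, 0], [0, 0, 0], [0, 0, 0], [0, 0, 0], [0, 0, 0], [0, 0, 0]], fingers=[1, 1, 1, 1, 1, 1, 1, 1])

```text
t: 15.1
position: [0.5495, 0.1906, 0.1892]
tcp_rot: [[-0.0, 1.0, 0.001], [1.0, 0.0, 0.0], [0.0, 0.001, -1.0]]
wrist_force: [0.0, 0.7, -0.7]
gripper_width: 0.048
grip_force: 61.8
```

Call:
step_arm(delta_pos=[[0, 0, 0], [0, 0, 0], [0, 0, 0], [0, 0, 0], [0, 0, 0], [0, 0, -0.04], [0, 0, -0.06], [0, 0, -0.05], [0, 0, 0], [0, 0, 0]], angular=[[0, 0, 0], [0, 0, 0], [0, 0, 0], [0, 0, 0], [0, 0, 0], [0, 0, 0], [0, 0, 0], [0, 0, 0], [0, 0, 0], [0, 0, 0]], fingers=[0.28, 0.28, 0.28, 0.28, 0.28, 0.28, 0.28, 0.28, 0.28, 0.28])

```text
t: 16.35
position: [0.5489, 0.1905, 0.2636]
tcp_rot: [[-0.0, 1.0, -0.0], [1.0, 0.0, -0.0], [-0.0, -0.0, -1.0]]
wrist_force: [-1.4, -0.0, -0.9]
gripper_width: 0.0615
grip_force: 0.0
```

Call:
step_arm(delta_pos=[[-0.0781, 0.0216, 0], [-0.0781, 0.0216, 0], [-0.0781, 0.0216, 0], [-0.0781, 0.0216, 0], [-0.0781, 0.0216, 0], [-0.0781, 0.0216, 0], [-0.0781, 0.0216, 0], [0, 0, 0], [0, 0, 0], [0, 0, 0]], angular=[[0, 0, 0], [0, 0, 0], [0, 0, 0], [0, 0, 0], [0, 0, 0], [0, 0, 0], [0, 0, 0], [0, 0, 0], [0, 0, 0], [0, 0, 0]], fingers=[0.28, 0.28, 0.28, 0.28, 0.28, 0.28, 0.28, 0.28, 0.28, 0.28])

```text
t: 17.6
position: [0.6242, -0.0816, 0.2628]
tcp_rot: [[-0.001, 1.0, -0.002], [1.0, 0.001, 0.001], [0.001, -0.002, -1.0]]
wrist_force: [-0.6, 1.1, 0.1]
gripper_width: 0.0616
grip_force: 0.0
```

```bash
python3 - <<'E'
from fit import *
snap('a38'); snap('a38s','side')
x=np.array([.6245,-.083,.0205])
print(fit(['a38','w1','wrist0','scene0','side0'],x,.019,.022),fit(['a38','w1'],x,.019,.022))
a=load('a38s')['image'][170:290,130:310]; b=load('a38')['image']
cv2.imwrite('pics/m2.png',np.hstack([cv2.resize(a,(400,267),interpolation=cv2.INTER_CUBIC),cv2.resize(b,(356,267))])[:,:,::-1])
E
```

```text
a38 17.65 [ 0.6244 -0.0815  0.2631] [-0.27  0.46  1.52  0.    1.16 -0.27]
a38s 17.7 [ 0.6245 -0.0816  0.2634] [-0.27  0.46  1.52  0.    1.16 -0.27]
(array([ 0.6247, -0.0829,  0.0194]), np.float64(1.04)) (array([ 0.625 , -0.0838,  0.0123]), np.float64(0.98))
```

View pics/m2.png

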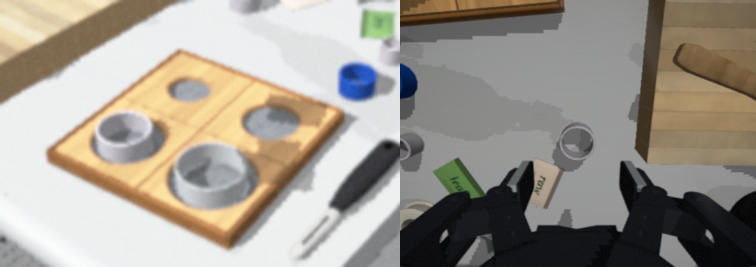

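The left half shows round_62 and round_50 lying flat in their wells. The right half shows round_38 centred between the fingers.

Call:
step_arm(delta_pos=[[-0.002, 0, 0.041], [0, 0, 0.041], [0, 0, 0.041], [0, 0, 0.041], [0, 0, 0], [0, 0, 0], [0, 0, 0], [0, 0, 0], [0, 0, 0], [0, 0, 0], [0, 0, 0], [0, 0, 0]], angular=[[0, 0, 0], [0, 0, 0], [0, 0, 0], [0, 0, 0], [0, 0, 0], [0, 0, 0], [0, 0, 0], [0, 0, 0], [0, 0, 0], [0, 0, 0], [0, 0, 0], [0, 0, 0]], fingers=[0.28, 0.28, 0.28, 0.28, 0.28, 0.28, 1, 1, 1, 1, 1, 1])

```text
t: 19.2
position: [0.6256, -0.0841, 0.1835]
tcp_rot: [[0.0, 1.0, 0.003], [1.0, -0.0, -0.001], [-0.001, 0.003, -1.0]]
wrist_force: [-0.2, 0.5, 5.9]
gripper_width: 0.0355
grip_force: 59.5
```

Call:
step_arm(delta_pos=[[0, 0, -0.04], [0, 0, -0.05], [0, 0, -0.08], [0.0574, -0.0543, 0], [0.0574, -0.0543, 0], [0.0574, -0.0543, 0], [0.0574, -0.0543, 0], [0.0574, -0.0543, 0], [0.0574, -0.0543, 0], [0, 0, 0], [0, 0, 0], [0, 0, 0]], angular=[[0, 0, 0], [0, 0, 0], [0, 0, 0], [0, 0, 0], [0, 0, 0], [0, 0, 0], [0, 0, 0], [0, 0, 0], [0, 0, 0], [0, 0, 0], [0, 0, 0], [0, 0, 0]], fingers=[1, 1, 1, 1, 1, 1, 1, 1, 1, 1, 1, 1])

```text
t: 20.7
position: [0.4628, 0.0878, 0.2673]
tcp_rot: [[0.001, 1.0, 0.002], [1.0, -0.001, -0.0], [-0.0, 0.002, -1.0]]
wrist_force: [-0.2, 0.5, -0.4]
gripper_width: 0.0356
grip_force: 60.0
```

Call:
step_arm(delta_pos=[[0, 0, 0.04], [0, 0, 0.04], [0, 0, 0.04], [0, 0, 0.02], [0, 0, 0.011], [0, 0, 0], [0, 0, 0], [0, 0, 0]], angular=[[0, 0, 0], [0, 0, 0], [0, 0, 0], [0, 0, 0], [0, 0, 0], [0, 0, 0], [0, 0, 0], [0, 0, 0]], fingers=[1, 1, 1, 1, 1, 1, 1, 1])

```text
t: 21.7
position: [0.4622, 0.0884, 0.1917]
tcp_rot: [[-0.0, 1.0, 0.001], [1.0, 0.0, 0.0], [0.0, 0.001, -1.0]]
wrist_force: [-0.0, -0.2, 0.1]
gripper_width: 0.0358
grip_force: 60.0
```

Call:
step_arm(delta_pos=[[0, 0, 0], [0, 0, 0], [0, 0, 0], [0, 0, 0], [0, 0, 0], [0, 0, -0.04], [0, 0, -0.06], [0, 0, -0.04], [0, 0, 0], [0, 0, 0]], angular=[[0, 0, 0], [0, 0, 0], [0, 0, 0], [0, 0, 0], [0, 0, 0], [0, 0, 0], [0, 0, 0], [0, 0, 0], [0, 0, 0], [0, 0, 0]], fingers=[0.4, 0.4, 0.4, 0.4, 0.4, 0.4, 0.4, 0.4, 0.4, 0.4])

```text
t: 22.95
position: [0.4614, 0.0884, 0.2604]
tcp_rot: [[0.0, 1.0, -0.001], [1.0, -0.0, -0.0], [-0.0, -0.001, -1.0]]
wrist_force: [-0.8, -0.2, 0.0]
gripper_width: 0.0513
grip_force: 0.0
```

Call:
step_arm(delta_pos=[[-0.0714, -0.0114, 0], [-0.0714, -0.0114, 0], [-0.0714, -0.0114, 0], [-0.0714, -0.0114, 0], [-0.0714, -0.0114, 0], [0, 0, 0], [0, 0, 0], [0, 0, 0]], angular=[[0, 0, 0], [0, 0, 0], [0, 0, 0], [0, 0, 0], [0, 0, 0], [0, 0, 0], [0, 0, 0], [0, 0, 0]], fingers=[0.4, 0.4, 0.4, 0.4, 0.4, 0.4, 0.4, 0.4])

```text
t: 23.95
position: [0.4332, -0.0892, 0.2606]
tcp_rot: [[-0.001, 1.0, -0.001], [1.0, 0.001, 0.001], [0.001, -0.001, -1.0]]
wrist_force: [-0.1, -0.3, 0.8]
gripper_width: 0.0512
grip_force: 0.0
```

```bash
python3 - <<'E'
from fit import *
snap('a26'); snap('a26s','side')
x=np.array([.433,-.09,.0205])
print(fit(['a26','w1','wrist0','scene0','side0'],x,.013,.022),fit(['a26','w1'],x,.013,.022))
a=load('a26s')['image'][170:290,130:310]; b=load('a26')['image']
cv2.imwrite('pics/m3.png',np.hstack([cv2.resize(a,(400,267),interpolation=cv2.INTER_CUBIC),cv2.resize(b,(356,267))])[:,:,::-1])
E
```

```text
a26 24.0 [ 0.4333 -0.0892  0.2608] [-0.4   0.11  1.99  0.    1.05 -0.4 ]
a26s 24.05 [ 0.4334 -0.0893  0.2609] [-0.4   0.11  1.99  0.    1.05 -0.4 ]
(array([ 0.4327, -0.0895,  0.0196]), np.float64(1.09)) (array([ 0.4312, -0.0905,  0.0137]), np.float64(0.95))
```

View pics/m3.png

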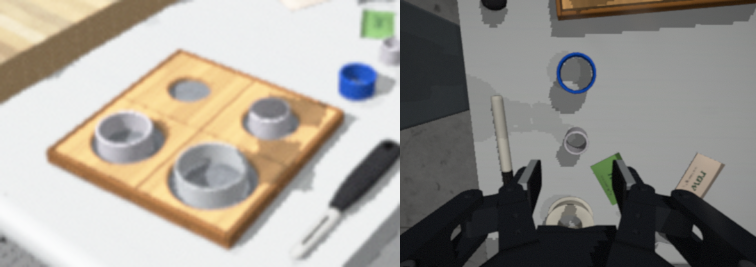

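The left half shows three cutters lying flat in their wells. The right half shows round_26 centred between the fingers, with the leaf card and the pen clear.

Call:
step_arm(delta_pos=[[0, 0, 0.04], [0, 0, 0.04], [0, 0, 0.04], [0, 0, 0.036], [0, 0, 0], [0, 0, 0], [0, 0, 0], [0, 0, 0], [0, 0, 0], [0, 0, 0], [0, 0, 0], [0, 0, 0]], angular=[[0, 0, 0], [0, 0, 0], [0, 0, 0], [0, 0, 0], [0, 0, 0], [0, 0, 0], [0, 0, 0], [0, 0, 0], [0, 0, 0], [0, 0, 0], [0, 0, 0], [0, 0, 0]], fingers=[0.4, 0.4, 0.4, 0.4, 0.4, 0.4, 1, 1, 1, 1, 1, 1])

```text
t: 25.55
position: [0.434, -0.0903, 0.1843]
tcp_rot: [[0.0, 1.0, 0.002], [1.0, -0.0, -0.001], [-0.001, 0.002, -1.0]]
wrist_force: [-1.1, 2.0, 6.3]
gripper_width: 0.023
grip_force: 59.0
```

Call:
step_arm(delta_pos=[[0, 0, -0.04], [0, 0, -0.05], [0, 0, -0.08], [0.0621, 0.0407, 0], [0.0621, 0.0407, 0], [0.0621, 0.0407, 0], [0.0621, 0.0407, 0], [0.0621, 0.0407, 0], [0.0621, 0.0407, 0], [0, 0, 0], [0, 0, 0], [0, 0, 0]], angular=[[0, 0, 0], [0, 0, 0], [0, 0, 0], [0, 0, 0], [0, 0, 0], [0, 0, 0], [0, 0, 0], [0, 0, 0], [0, 0, 0], [0, 0, 0], [0, 0, 0], [0, 0, 0]], fingers=[1, 1, 1, 1, 1, 1, 1, 1, 1, 1, 1, 1])

```text
t: 27.05
position: [0.5549, 0.0954, 0.2679]
tcp_rot: [[0.001, 1.0, -0.001], [1.0, -0.001, -0.0], [-0.0, -0.001, -1.0]]
wrist_force: [-0.1, 0.4, -1.0]
gripper_width: 0.0226
grip_force: 59.1
```

Down to 0.1925.

Call:
step_arm(delta_pos=[[0.001, 0.002, 0.04], [0, 0, 0.04], [0, 0, 0.04], [0, 0, 0.02], [0, 0, 0.01], [0, 0, 0], [0, 0, 0], [0, 0, 0]], angular=[[0, 0, 0], [0, 0, 0], [0, 0, 0], [0, 0, 0], [0, 0, 0], [0, 0, 0], [0, 0, 0], [0, 0, 0]], fingers=[1, 1, 1, 1, 1, 1, 1, 1])

```text
t: 28.05
position: [0.5569, 0.0967, 0.1939]
tcp_rot: [[-0.0, 1.0, 0.001], [1.0, 0.0, 0.0], [0.0, 0.001, -1.0]]
wrist_force: [0.1, -0.3, -0.7]
gripper_width: 0.023
grip_force: 59.1
```

Call:
step_arm(delta_pos=[[0, 0, 0], [0, 0, 0], [0, 0, 0], [0, 0, 0], [0, 0, 0], [0, 0, -0.04], [0, 0, -0.06], [0, 0, -0.06], [0, 0, -0.08], [-0.1, 0, -0.08], [-0.1, 0, 0], [0, 0, 0], [0, 0, 0]], angular=[[0, 0, 0], [0, 0, 0], [0, 0, 0], [0, 0, 0], [0, 0, 0], [0, 0, 0], [0, 0, 0], [0, 0, 0], [0, 0, 0], [0, 0, 0], [0, 0, 0], [0, 0, 0], [0, 0, 0]], fingers=[0.55, 0.55, 0.55, 0.55, 0.55, 0.55, 0.55, 0.55, 0.55, 0.55, 0.55, 0.55, 0.55])

```text
t: 29.68
position: [0.5562, -0.0021, 0.3518]
tcp_rot: [[0.001, 1.0, -0.001], [1.0, -0.001, 0.001], [0.001, -0.001, -1.0]]
wrist_force: [-0.3, 0.8, -1.2]
gripper_width: 0.0384
grip_force: 0.0
```

```bash
python3 - <<'E'
from fit import *
snap('f'); snap('fs','side')
a=load('fs')['image'][130:290,130:360]; b=load('f')['image']
cv2.imwrite('pics/m4.png',np.hstack([cv2.resize(a,(400,278),interpolation=cv2.INTER_CUBIC),cv2.resize(b,(371,278))])[:,:,::-1])
E
```

```text
f 29.725 [ 0.5562 -0.0015  0.3516] [-0.16  0.22  1.64  0.    1.28 -0.16]
fs 29.775 [ 0.5562 -0.0012  0.3516] [-0.16  0.22  1.64  0.    1.28 -0.16]
```

View pics/m4.png

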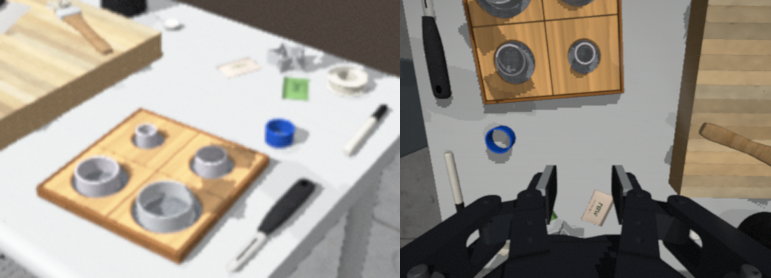

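All four cutters are in their wells, and the star, spool and blue ring are where they were. That used up my pictures, so I'll check flatness by numbers.

```bash
python3 - <<'E'
from fit import *
for n,d,x in (('38',38,[.4625,.088,.029]),('26',26,[.5562,.096,.029]),('50',50,[.549,.19,.029]),('62',62,[.4545,.182,.029])):
    for t in (['f','fs'],['fs','a26s'],['f']): print(n,t,*fit(t,np.array(x),d/2000,.022))
E
```

```text
38 ['f', 'fs'] [0.46   0.0912 0.0288] 1.01
38 ['fs', 'a26s'] [0.456  0.0905 0.0336] 0.95
38 ['f'] [0.4591 0.0911 0.0265] 1.0
26 ['f', 'fs'] [0.5574 0.0985 0.0261] 0.88
26 ['fs', 'a26s'] [0.5665 0.0882 0.0363] 1.6
26 ['f'] [0.5575 0.0977 0.0328] 0.42
50 ['f', 'fs'] [0.5439 0.1787 0.0035] 3.02
50 ['fs', 'a26s'] [0.5605 0.1817 0.0141] 0.89
50 ['f'] [0.5434 0.1758 0.013 ] 4.29
62 ['f', 'fs'] [0.4583 0.1804 0.0227] 2.7
62 ['fs', 'a26s'] [0.4732 0.159  0.0007] 0.76
62 ['f'] [ 0.4429  0.1734 -0.0073] 4.14
```

Call:
step_arm(delta_pos=[[0.1, -0.05, -0.05], [0.1, -0.05, -0.05], [0, 0, 0], [0, 0, 0], [0, 0, 0]], angular=[[0, 0, 0], [0, 0, 0], [0, 0, 0], [0, 0, 0], [0, 0, 0]], fingers=[0, 0, 0, 0, 0])

```text
t: 30.4
position: [0.5066, 0.0974, 0.4011]
tcp_rot: [[0.001, 1.0, -0.002], [1.0, -0.001, -0.0], [-0.0, -0.002, -1.0]]
wrist_force: [-0.1, -0.7, 0.2]
gripper_width: 0.0859
grip_force: 0.0
```

```bash
python3 - <<'E'
from fit import *
snap('q'); snap('qc','scene')
for n,d,x in (('38',38,[.4625,.088,.029]),('26',26,[.5562,.096,.029]),('50',50,[.549,.19,.029]),('62',62,[.4545,.182,.029])):
    for t in (['q','qc'],['q','qc','fs']): print(n,t,*fit(t,np.array(x),d/2000,.022))
E
```

```text
q 30.45 [0.5067 0.0972 0.4011] [ 0.02  0.08  1.69 -0.    1.37  0.02]
qc 30.5 [0.5067 0.0971 0.4012] [ 0.02  0.08  1.69 -0.    1.37  0.02]
38 ['q', 'qc'] [0.4694 0.0947 0.0474] 1.29
38 ['q', 'qc', 'fs'] [0.4616 0.0916 0.0494] 1.26
26 ['q', 'qc'] [0.5577 0.0974 0.0261] 0.76
26 ['q', 'qc', 'fs'] [0.5577 0.0974 0.0259] 0.9
50 ['q', 'qc'] [0.5497 0.1919 0.0323] 0.69
50 ['q', 'qc', 'fs'] [0.5505 0.1928 0.0263] 0.85
62 ['q', 'qc'] [0.4545 0.1849 0.0286] 1.04
62 ['q', 'qc', 'fs'] [0.4541 0.1849 0.0284] 1.01
```

```bash
python3 - <<'E'
from fit import *
from scipy.spatial.transform import Rotation as R
from scipy.optimize import differential_evolution as de
def tfit(x0,r,tags):
    def cost(p):
        M=R.from_euler('xy',p[3:]).as_matrix(); s=0
        for t in tags:
            c=load(t)
            for k,w in ((.011,1),(-.011,.4)):
                P=np.c_[r*np.cos(A),r*np.sin(A),np.full(90,k)]@M.T+p[:3]
                u=proj(c,P)*2+.5
                d=cv2.remap(c['dt'],u[:,:1].astype('f4'),u[:,1:].astype('f4'),cv2.INTER_LINEAR,borderValue=9)
                s+=w*np.minimum(d,4).mean()
        return s/len(tags)
    m=de(cost,[(x0[0]-.01,x0[0]+.01),(x0[1]-.01,x0[1]+.01),(.010,.032),(-.6,.6),(-.6,.6)],seed=0,maxiter=120,tol=1e-4)
    f=de(lambda p:cost([*p,0,0]),[(x0[0]-.01,x0[0]+.01),(x0[1]-.01,x0[1]+.01),(.014,.024)],seed=0,maxiter=80)
    return m.x.round(3),round(m.fun,2),'flat',f.x.round(4),round(f.fun,2)
print('38',*tfit((.4625,.088),.019,['q','f','fs','qc']))
print('26',*tfit((.5565,.096),.013,['q','f','fs','qc']))
print('62',*tfit((.4545,.182),.031,['q','fs','qc']))
E
```

```text
38 [ 0.46   0.09   0.022 -0.075  0.287] 1.34 flat [0.46   0.0912 0.0177] 1.44
26 [ 0.558  0.098  0.015  0.003 -0.017] 0.87 flat [0.5577 0.0983 0.0153] 0.87
62 [0.454 0.185 0.018 0.017 0.071] 0.94 flat [0.4541 0.1848 0.0174] 1.01
```

Call:
step_arm(delta_pos=[[-0.02, -0.02, 0.08], [-0.03, -0.02, 0.08], [-0.03, -0.02, 0.08], [0, 0, 0], [0, 0, 0], [0, 0, 0]], angular=[[0, 0, 0], [0, 0, 0], [0, 0, 0], [0, 0, 0], [0, 0, 0], [0, 0, 0]], fingers=[0, 0, 0, 0, 0, 0])

```text
t: 31.25
position: [0.4781, 0.058, 0.2844]
tcp_rot: [[-0.0, 1.0, 0.005], [1.0, 0.0, -0.0], [-0.0, 0.005, -1.0]]
wrist_force: [-0.2, -0.8, 0.6]
gripper_width: 0.0851
grip_force: 0.0
```

```bash
python3 -c "
from h import *
snap('r1')"
```

```text
r1 31.3 [0.4779 0.0581 0.2843] [-0.06  0.15  1.88  0.    1.11 -0.06]
```

Call:
step_arm(delta_pos=[[0, -0.08, 0], [0, -0.08, 0], [0, 0, 0], [0, 0, 0], [0, 0, 0]], angular=[[0, 0, 0], [0, 0, 0], [0, 0, 0], [0, 0, 0], [0, 0, 0]], fingers=[0, 0, 0, 0, 0])

```text
t: 31.92
position: [0.398, 0.0579, 0.2832]
tcp_rot: [[-0.0, 1.0, 0.003], [1.0, 0.0, -0.0], [-0.0, 0.003, -1.0]]
wrist_force: [0.1, 0.6, 0.5]
gripper_width: 0.0857
grip_force: 0.0
```

```bash
cat > t.py <<'E'
from fit import *
from scipy.spatial.transform import Rotation as R
from scipy.optimize import differential_evolution as de
def tfit(x0,r,tags):
    def cost(p):
        M=R.from_euler('xy',p[3:]).as_matrix(); s=0
        for t in tags:
            c=load(t)
            for k,w in ((.011,1),(-.011,.4)):
                P=np.c_[r*np.cos(A),r*np.sin(A),np.full(90,k)]@M.T+p[:3]
                u=proj(c,P)*2+.5
                d=cv2.remap(c['dt'],u[:,:1].astype('f4'),u[:,1:].astype('f4'),cv2.INTER_LINEAR,borderValue=9)
                s+=w*np.minimum(d,4).mean()
        return s/len(tags)
    m=de(cost,[(x0[0]-.01,x0[0]+.01),(x0[1]-.01,x0[1]+.01),(.010,.032),(-.6,.6),(-.6,.6)],seed=0,maxiter=120,tol=1e-4)
    f=de(lambda p:cost([*p,0,0]),[(x0[0]-.01,x0[0]+.01),(x0[1]-.01,x0[1]+.01),(.014,.024)],seed=0,maxiter=80)
    return m.x.round(3),round(m.fun,2),'flat',f.x.round(4),round(f.fun,2)
if __name__=='__main__':
    snap('r2')
    for t in (['r1'],['r2'],['r1','r2']):
        print('38',t,*tfit((.4625,.088),.019,t)); print('26',t,*tfit((.5565,.096),.013,t))
E
python3 t.py
```

```text
r2 31.975 [0.3978 0.0578 0.283 ] [-0.07 -0.02  2.07  0.    1.09 -0.07]
38 ['r1'] [ 0.461  0.088  0.01  -0.191  0.008] 0.84 flat [0.4605 0.0884 0.014 ] 1.37
26 ['r1'] [ 0.562  0.096  0.014 -0.18  -0.324] 0.51 flat [0.5572 0.0983 0.0189] 0.9
38 ['r2'] [ 0.466  0.088  0.015 -0.115 -0.22 ] 0.55 flat [0.4621 0.0904 0.0205] 1.02
26 ['r2'] [0.558 0.102 0.017 0.387 0.125] 1.32 flat [0.5572 0.0983 0.0184] 1.18
38 ['r1', 'r2'] [ 0.464  0.089  0.019 -0.119 -0.23 ] 1.01 flat [0.4625 0.0902 0.0188] 1.29
26 ['r1', 'r2'] [ 0.564  0.097  0.01   0.004 -0.108] 1.19 flat [0.5574 0.0982 0.0182] 1.05
```

The free-tilt fits disagree in sign from view to view, so they are noise. The flat fits agree with each other: round_38 is centred within 3 mm of its well at the expected height. Handing in.

```bash
python3 -c "
from station import ctrl
print(ctrl.finish_job())"
```

```text
the job is handed in; nothing more can be done
None
```

I put all four round cutters in their matching wells, largest to smallest, and handed the job in at about 32 s. The star, spool and blue ring were not touched. The final pictures showed every cutter seated, but my numeric flatness check on the 38 mm one was noisy.

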